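# File a cassette in the sprung-lid stock box

## Task

Press the orange catch on the stock box and ease its sprung lid all the way open with the hand, not letting it fly up. Then take the blue cassette from the stand and slide it, in hand, down between the white and the green carton so that it spreads them apart, and press it fully home on the box floor. Leave the lid open, the cartons standing in the box (leaning on a neighbour is fine), the red cassette in the stand and the other things on the table where they are.

Things in the scene. Friction and masses are not known exactly. Their poses are not given: they have to be found in the camera images.
- box_floor (a point): White open-topped stock box on a grey foot, blue front stripe, leaning 28 degrees towards the robot. Point: centre of its inner floor; z points up along the walls (28 degrees off vertical, towards the robot), y along the row of cartons, x from front wall to back wall, sloping up. Inside 92 mm deep (x), 150 wide (y), 102 high (z), walls 5 mm. A flat lid closes its mouth at first.
- lid_hinge (a point): Middle of the lid's hinge axis on the upper back rim: 51 mm behind and 102 mm above the floor centre along the box's axes; same axes as the box floor's; the hinge axis runs along y.
- lid (a joint): Angle of the clear blue-edged lid (164 mm wide, 112 deep, 6 thick, 0.12 kg), rad: 0 shut, 2.2 fully open, standing a little past vertical behind the box; it stays open by itself. Its spring (0.39 Nm shut, 0.06 Nm open) throws it open once the catch lets go: with nothing resting on it it flies up faster than 4 rad/s, with a finger resting on it it follows it.
- catch_pad (a point): Middle of the top face of the orange push catch on the lid (36 mm front to back, 58 mm wide), near the lid's front edge: 80 mm from the hinge along the lid, 24 mm above its underside. z points up, square to the pad. It rocks down 7 mm here with 2 N and frees the lid, which then pushes up with 4 N; a finger left on it and raised slowly about the hinge lets the lid follow.
- catch (a joint): Rock angle of the catch, rad: 0 free, 0.25 fully pressed; the lid is released from about 0.14.
- cassette_blue_mid (a point): Centre of the blue tablet cassette (small white patch on its top end): 84 mm (x), 24 mm thick (y), 98 mm tall (z), 0.08 to 0.17 kg; the point is 49 mm above its foot. The upper 68 mm are a plain box; the lower 30 mm taper on both broad faces to a rounded edge 6 mm thick. It starts upright in one slot of the stand, its top 56 mm above the slot rim.
- cassette_red_mid (a point): The red cassette, same shape, in the stand's other slot (80 mm from the blue one, broad faces side by side). It stays there.
- stand: White two-slot stand on a grey 130 x 170 mm plate, fixed; origin at the centre of its underside. The slots are at y +40 and -40 mm, each 87 x 26 mm, floor at 14 mm, rim at 56 mm.
- carton_white_mid (a point): Centre of the white carton, always the middle one of three standing in a row (along y) in the stock box: 84 mm (x), 34 mm thick (y), 92 mm tall (z), upper edges rounded 5 mm. The cartons are loose, 0.11 to 0.22 kg, with gaps of 9 to 15 mm between them and about 12 mm to the end walls, so they can be pushed apart. Axes as the box floor.
- carton_green_mid (a point): The green carton, same size, at the left or the right of the white one; its centre.
- carton_brown_mid (a point): The brown cardboard carton, same size, at the other side of the white one; its centre.
- bottle_amber: Amber jar, 52 mm across, 100 mm tall, a bystander; origin at the centre of its underside.
- bottle_white: White plastic bottle with a blue cap, 60 mm across, 115 mm tall, a bystander; origin at the centre of its underside.
- gauze_box: Low white box with a lilac band, 120 x 80 x 45 mm tall, a bystander; origin at the centre of its underside.
- mug: Blue mug, 76 mm across, 90 mm tall, a bystander; origin at the centre of its underside.
- scissors: Scissors with red handles lying on the table, 155 mm long, 12 mm high, a bystander; origin at the centre of its underside.
Not all that is in view belongs to the job. Of the things that look like the part that bears cassette_blue_mid, the larger one is meant.

How it is judged (in metres and radians):
On the way, in this order (a step that is already met when the one before it is completed fails the run):
1. the catch is pressed (0.15 rad or more) (value of joint catch above 0.15 rad).
2. the lid is open (beyond 1.9 rad) (value of joint lid above 1.9 rad), for 0.2 s.
3. the blue cassette is lifted clear of the stand (its centre above 0.12 m) (height (world z) of cassette_blue_mid above 0.12 m).
4. held in the fingers, the cassette has been slid in between the white and the green carton (its centre less than 110 mm above the box floor) (((y of cassette_blue_mid in the frame of carton_white_mid between 0.015 and 0.06 m and y of cassette_blue_mid in the frame of carton_green_mid between -0.06 and -0.015 m) or (y of cassette_blue_mid in the frame of carton_white_mid between -0.06 and -0.015 m and y of cassette_blue_mid in the frame of carton_green_mid between 0.015 and 0.06 m)) and z of cassette_blue_mid in the frame of box_floor below 0.11 m and x of cassette_blue_mid in the frame of box_floor between -0.03 and 0.03 m and contact force between the fingers and cassette_blue above 1 N).
At the end, for the whole second after the job is handed in: Blue cassette at rest between white and green carton, 15-60 mm from each centre along the row, foot within 6 mm of the box floor, within 12 mm of mid-depth, upright within 0.12 rad, turned under 0.15; cartons on the floor (raised under 10 mm, leaning under 0.35 rad); lid beyond 1.9 rad (((y of cassette_blue_mid in the frame of carton_white_mid between 0.015 and 0.06 m and y of cassette_blue_mid in the frame of carton_green_mid between -0.06 and -0.015 m) or (y of cassette_blue_mid in the frame of carton_white_mid between -0.06 and -0.015 m and y of cassette_blue_mid in the frame of carton_green_mid between 0.015 and 0.06 m)) and z of cassette_blue_mid in the frame of box_floor between 0.044 and 0.055 m and x of cassette_blue_mid in the frame of box_floor between -0.012 and 0.012 m and angle between the z axis of cassette_blue_mid and the z axis of box_floor, either way round below 0.12 rad and angle between the x axis of cassette_blue_mid and the x axis of box_floor, either way round below 0.15 rad and z of each of carton_white_mid, carton_green_mid, carton_brown_mid in the frame of box_floor below 0.056 m and angle between the z axis of each of carton_white_mid, carton_green_mid, carton_brown_mid and the z axis of box_floor, either way round below 0.35 rad and value of joint lid above 1.9 rad and linear speed of cassette_blue below 0.02 m/s); the robot touches nothing.
It fails at once if the lid flies up (faster than 4 rad/s) (velocity of joint lid above 4 rad/s).
It fails at once if the red cassette is moved by more than 20 mm (distance of cassette_red_mid from where it was at the start of the episode above 0.02 m).
It fails at once if a carton is lifted more than 20 mm off the box floor (z of any of carton_white_mid, carton_green_mid, carton_brown_mid in the frame of box_floor above 0.066 m).
It fails at once if a bystander on the table is moved by more than 25 mm (distance of any of bottle_amber, bottle_white, gauze_box, mug, scissors from where it was at the start of the episode above 0.025 m).
It also fails if it takes over 72 s, if anything falls off the work surface, if the arm or the gripper's body presses on something with over 40 N, if the wrist force passes 120 N, or if a joint passes its speed limit or range.

## Robot

A 6-joint arm with a two-finger parallel gripper is mounted at the origin on the work surface. World frame = base frame: x ahead of the robot, y to its left, z up, the work surface at z = 0. Lengths are in mm, angles in rad, forces in N, time in s.
With the tool pointing down it reaches from about 300 to 775 mm from the base axis. Payload 14.6 kg.
Tool frame: the origin (TCP) lies at the very end of the fingers, on their centre line; the grasp point (between the pads) lies 19 mm behind it; z points along the fingers, y is the direction in which the jaws open and shut (so a half turn about z gives the same grasp; the last joint's range is limited). The gripper opens to 94 mm and grips with 3 to 60 N. Pads are 16 mm wide; open, the fingers measure 119 mm over their backs; the gripper's body (75 mm by 177 mm) begins 78 mm behind the grasp point.
Start: joints at [1.205, 0.3, 1.521, -0, 1.321, -0.067], TCP at [161.903, 525.62, 166.946] pointing down, gripper open.
Joint ranges: [-3.03, 3.03], [-0.79, 2.21], [0.23, 2.52], [-1.04, 4.18], [0, 3.07], [-2.55, 2.55]. Speed limits (rad/s): [2.22, 2.22, 2.57, 3.14, 3.14, 3.14].

## Interface

Orientations are given as a unit quaternion [w, x, y, z].
In Python, from cell import robot gives the robot as it stands. Calls block until the motion is done:
- robot.move_pose(position, orientation): joint-space move of the TCP to a pose.
- robot.line_to(position, frame=None, feed=150, until_force=None): straight line of the TCP; frame=None keeps the orientation; feed is the mean speed in mm/s. With until_force (N) it stops when the force on the tool has changed by that much, and returns True; else False.
- robot.move_j(angles): joint-space move.
- robot.move_gripper(opening, f_grip=None): finger opening in mm; f_grip is the grip in N (None keeps the last); returns when the fingers have stopped.
- robot.wait(seconds).
- robot.ik(position, orientation): joint angles nearest the present ones, or None.
- robot.observe(): the state.
- robot.grab_frame(name): name is "side" or "top"; returns a dict with "frame" (480x640x3 uint8, blue, green, red), "mtx" (3x3 intrinsics, pixels), "k1" (the pictures are not rectified: a ray, as slopes to the right and down, at radius r is drawn at 1 + k1 r^2 times it, then the intrinsics apply), "view" (4x4, takes a point from world to camera coordinates). Camera axes: x right, y up, looking along -z (the intrinsics and any distortion apply to the point x, -y, -z); pixel columns grow to the right and rows downward; lengths in mm; the calibration is good to about 2 mm. A picture is of the moment at which its call begins. There is no depth.
A pose or a line that the arm cannot do raises robot.IKError and nothing moves.
- robot.finish_job(): hands the job in, once; it reports no verdict.
Trained networks look in a picture, given as the dict that the camera call returned (one of the last four; its "shot" number tells which), for a name from the list of things; names that differ only in an ending like _2 or _b are one class to them, and where a whole thing is asked for, a point or a joint stands for the part that bears it (a point fixed in the world has none). Each returns a list of dicts, best first, with "confidence" (0 to 1); they miss things now and then, are a little off and sometimes report something else, mostly with a low value. They report only what shows in the picture. A call takes as long as a camera call. They do not tell look-alikes from the thing itself.
- robot.masks_of(name, picture): "region" (480x640 bool, what is visible of it) and "position" ([row, column] in pixels, amid what is visible of it).
- robot.mark_of(name, picture): "position" ([row, column] in pixels: a listed point, or the origin of a listed thing).
The state is a dict: "clock": time; "joint_positions": joint angles; "dq": joint speeds; "effort": joint torques, N m; "position": TCP position; "eef_rot": TCP orientation; "wrist_force": force on the tool from outside, world axes, zero at the start; "moment": the same for the moment, N m; "finger_gap": finger opening in mm.
Only numpy, scipy, OpenCV 4.12 (cv2) and the standard library are available. Lean on these libraries where they do the work, as an engineer would, in place of code of your own. Each camera call takes 0.05 s, during which the arm holds its last target.

## Working session

There is one attempt and no reset: what is moved stays moved. The work goes in short steps, each a Python script; the robot and the scene stay as the last script left them, time stands still between calls to the robot, and variables do not carry over. Pictures are saved under pics/ and viewed, and the job is handed in when it is done.

```bash
ls; mkdir -p pics; python3 - <<'E'
from cell import robot
import cv2
print(robot.observe())
for n in ("side","top"):
    p=robot.grab_frame(n); cv2.imwrite(f"pics/{n}0.png",p["frame"]); print(n,p["mtx"].tolist(),p["k1"],p["view"])
    for t in ["box_floor","lid_hinge","catch_pad","cassette_blue_mid","cassette_red_mid","stand","carton_white_mid","carton_green_mid","carton_brown_mid","mug","bottle_amber","bottle_white","gauze_box","scissors"]:
        print(t,[(round(d["confidence"],2),[round(float(v),1) for v in d["position"]]) for d in robot.mark_of(t,p)][:3])
E
```

```text
pics
{'clock': 0.0, 'joint_positions': array([ 1.20540609e+00,  3.00488139e-01,  1.52158890e+00, -2.30526569e-05,
        1.32072966e+00, -6.65522722e-02]), 'dq': array([ 4.30701687e-04,  1.35713162e-03, -1.34480594e-03,  1.63575196e-03,
       -1.12875048e-03,  2.49249624e-05]), 'effort': array([-1.64157915e-03, -5.31801724e+01, -3.52733588e+01,  7.07681640e-02,
        2.44228105e-02, -9.91807929e-05]), 'position': array([161.79450439, 525.32715106, 166.37371716]), 'eef_rot': array([-1.19175373e-04,  1.48860758e-01,  9.88857981e-01, -5.95310809e-04]), 'wrist_force': array([-0.32364924, -0.42232536,  0.27989668]), 'moment': array([-0.03451861, -0.05437557,  0.0121082 ]), 'finger_gap': 94.04592357554236}
side [[623.3722085558321, 0.0, 318.7167750896828], [0.0, 623.3722085558321, 239.58227728824824], [0.0, 0.0, 1.0]] -0.1383466067537372 [[-7.53453862e-01  6.57500552e-01 -5.49313220e-04  4.09073978e+02]
 [-4.48446399e-01 -5.13279749e-01  7.31737471e-01  1.55642371e+02]
 [ 4.80835839e-01  5.51576761e-01  6.81586365e-01 -1.81579229e+03]
 [ 0.00000000e+00  0.00000000e+00  0.00000000e+00  
[... 840 characters left out ...]
01 -5.82228692e+02]
 [-1.57331106e-01  5.41778906e-03  9.87531048e-01 -1.60008588e+03]
 [ 0.00000000e+00  0.00000000e+00  0.00000000e+00  1.00000000e+00]]
box_floor []
lid_hinge [(0.6, [214.8, 295.4])]
catch_pad [(0.8, [243.3, 299.2])]
cassette_blue_mid [(0.75, [252.9, 396.5]), (0.62, [280.8, 164.1]), (0.6, [323.4, 382.2])]
cassette_red_mid [(0.92, [265.0, 424.9])]
stand [(0.69, [260.3, 409.7])]
carton_white_mid [(0.28, [262.7, 423.7])]
carton_green_mid []
carton_brown_mid []
mug [(0.7, [276.5, 165.4])]
bottle_amber [(0.68, [317.6, 193.3])]
bottle_white [(0.64, [231.7, 465.9]), (0.64, [323.0, 482.6])]
gauze_box [(0.81, [200.7, 397.2])]
scissors [(0.6, [324.2, 483.8]), (0.36, [199.0, 400.7])]
```

View pics/side0.png

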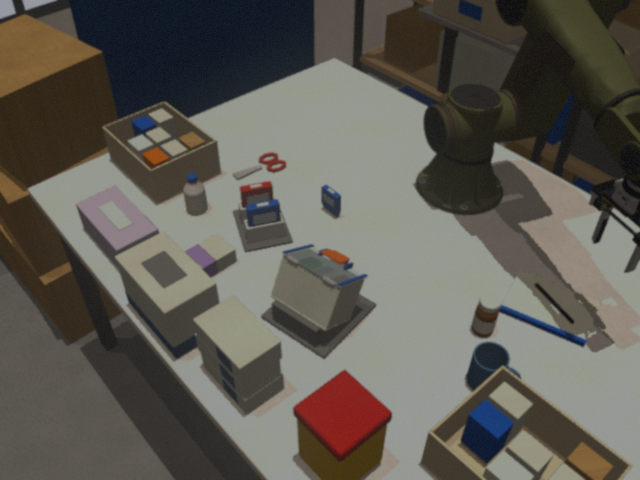

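View pics/top0.png

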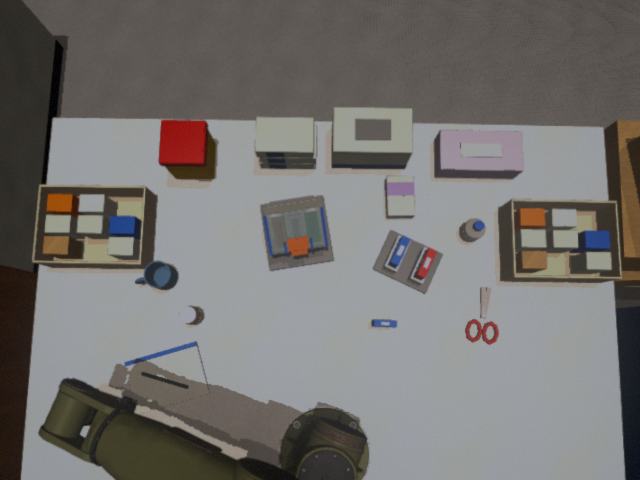

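The side view shows the stock box at about (320,290), with the orange catch at (335,257). The stand is at (263,225), with the blue cassette at (263,212). In the top view the box is at (297,235), the stand cassettes are blue (397,253) and red (425,265), and the small blue decoy is at (384,323). Next I'll zoom in.

```bash
cat > h.py <<'E'
import numpy as np, cv2
from scipy.optimize import least_squares
from scipy.spatial.transform import Rotation as R
def proj(p,P):
    P=np.atleast_2d(P); c=P@p["view"][:3,:3].T+p["view"][:3,3]
    s=np.c_[c[:,0]/-c[:,2],-c[:,1]/-c[:,2]]; r2=(s**2).sum(1,keepdims=True); s=s*(1+p["k1"]*r2)
    return np.c_[p["mtx"][1,1]*s[:,1]+p["mtx"][1,2], p["mtx"][0,0]*s[:,0]+p["mtx"][0,2]]  # row,col
def tri(obs):
    f=lambda X: np.concatenate([(proj(p,X)[0]-np.array(rc)) for p,rc in obs])
    s=least_squares(f,[400,0,50]); return s.x, np.sqrt(np.mean(s.fun**2))
def onplane(p,rc,z):
    f=lambda X: proj(p,[X[0],X[1],z])[0]-np.array(rc)
    return least_squares(f,[400,0]).x
def crop(p,r0,r1,c0,c1,name,k=None):
    im=p["frame"][r0:r1,c0:c1]; k=k or min(800//im.shape[1],600//im.shape[0])
    im=cv2.resize(im,None,fx=k,fy=k,interpolation=cv2.INTER_CUBIC)
    im=np.clip(im.astype(float)*1.4,0,255).astype(np.uint8)
    for r in range(-(-r0//10)*10,r1,10): cv2.putText(im,str(r),(0,(r-r0)*k+4),0,.35,(0,255,255)); cv2.line(im,(22,(r-r0)*k),(28,(r-r0)*k),(0,255,255))
    for c in range(-(-c0//10)*10,c1,10): cv2.putText(im,str(c),((c-c0)*k-8,10),0,.35,(0,255,255)); cv2.line(im,((c-c0)*k,12),((c-c0)*k,18),(0,255,255))
    cv2.imwrite(name,im)
E
python3 - <<'E'
from cell import robot
from h import *
import pickle
ps={n:robot.grab_frame(n) for n in ("side","top")}
pickle.dump(ps,open("p0.pkl","wb"))
crop(ps["side"],240,355,255,385,"pics/cs.png")
crop(ps["top"],190,275,255,345,"pics/ct.png")
crop(ps["side"],170,255,220,300,"pics/ss.png")
crop(ps["top"],225,300,365,450,"pics/st.png")
E
```

```text
(no output)
```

View pics/cs.png

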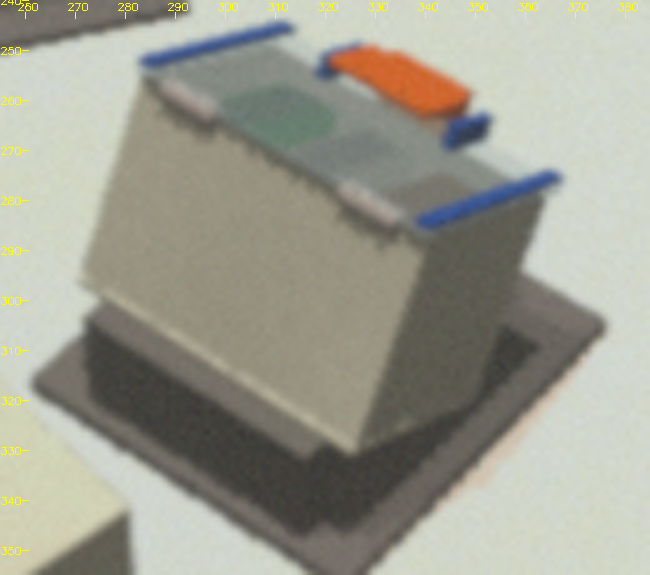

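View pics/ct.png

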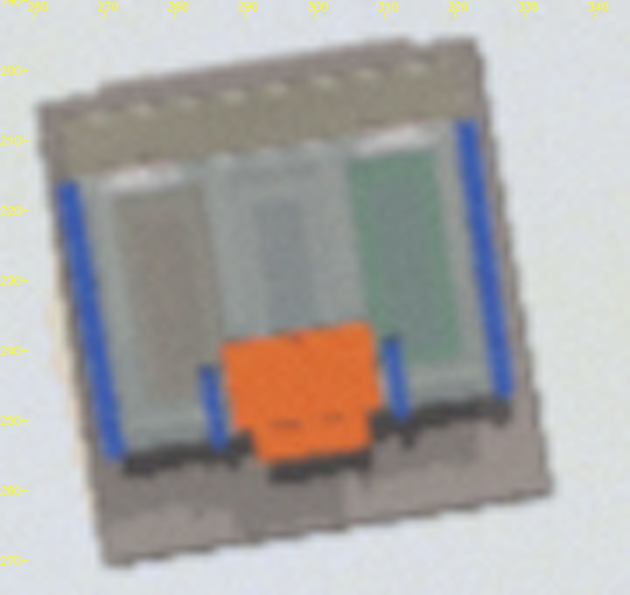

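View pics/ss.png

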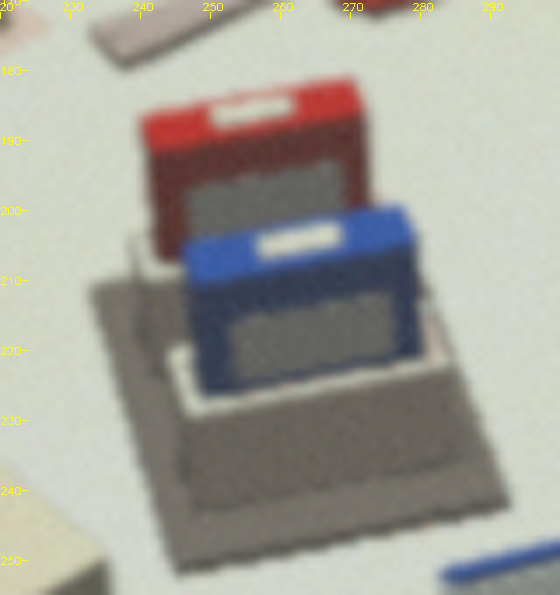

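View pics/st.png

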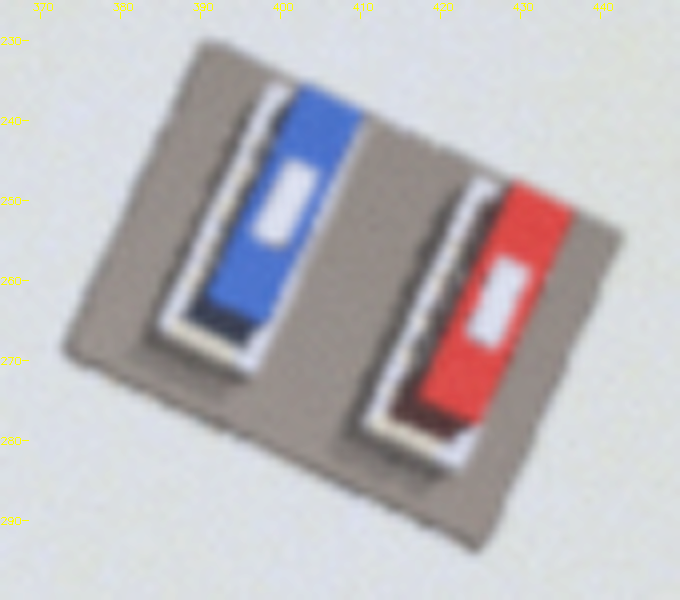

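```bash
cat > fit.py <<'E'
from h import *
import pickle
ps=pickle.load(open("p0.pkl","rb")); S,T=ps["side"],ps["top"]
def Rb(yaw): return (R.from_euler("z",yaw)*R.from_euler("y",-28,degrees=True)).as_matrix()
obs=[(S,(329,325),(51,80,-5)),(S,(297,271.5),(51,-80,-5)),(S,(286,340),(51,80,102)),(S,(255,284),(51,-80,102)),(S,(320,350),(-51,80,-5)),
(S,(252,283),(51,-82,108)),(S,(245,313),(-61,-82,108)),(S,(284.5,338),(51,82,108)),(S,(275,366),(-61,82,108)),
(T,(216,264.5),(51,82,108)),(T,(255.5,270.5),(-61,82,108)),(T,(207.5,321.5),(51,-82,108)),(T,(246.5,326.5),(-61,-82,108)),
(T,(239,287),(-11,29,126)),(T,(236,308),(-11,-29,126)),(S,(252,321),(-11,-29,126)),(S,(263,339),(-11,29,126)),(S,(250,330),(-47,-29,126)),(S,(259,348),(-47,29,126))]
def f(q): return np.concatenate([proj(p,Rb(q[3])@np.array(P)+q[:3])[0]-np.array(rc) for p,rc,P in obs])
s=least_squares(f,[600,50,80,0.1],loss="soft_l1"); print("box",s.x.round(2)); r=f(s.x).reshape(-1,2)
for o,e in zip(obs,r): print(o[1],o[2],e.round(1))
obs2=[(T,(236,402),(42,12,112,1)),(T,(239,410),(42,-12,112,1)),(T,(266,398),(-42,-12,112,1)),(T,(263.5,390.5),(-42,12,112,1)),
(T,(248,429),(42,12,112,-1)),(T,(251,436.5),(42,-12,112,-1)),(T,(277.5,425),(-42,-12,112,-1)),(T,(275,417),(-42,12,112,-1)),
(S,(204,246.5),(42,12,112,1)),(S,(210,248),(42,12,112,1))]
obs2=obs2[:8]+[(S,(210,248),(42,12,112,1)),(S,(205,279.5),(-42,12,112,1)),(S,(204.5,246.5),(42,-12,112,1)),(S,(199.5,278),(-42,-12,112,1)),
(S,(191,241),(42,12,112,-1)),(S,(186.5,240),(42,-12,112,-1)),(S,(181.5,270.5),(-42,-12,112,-1))]
def loc(q,P,):
    yaw=q[3]; Rm=R.from_euler("z",yaw).as_matrix(); c=q[:2] if P[3]==1 else q[4:6]
    return Rm@np.array([P[0],P[1],P[2]])+np.array([c[0],c[1],q[2]])
def g(q): return np.concatenate([proj(p,loc(q,P))[0]-np.array(rc) for p,rc,P in obs2])
s2=least_squares(g,[600,-100,0,-.3,600,-180],loss="soft_l1"); print("blue/red",s2.x.round(2))
for o,e in zip(obs2,g(s2.x).reshape(-1,2)): print(o[1],o[2],e.round(1))
E
python3 fit.py
```

```text
box [6.5392e+02 9.7160e+01 4.8950e+01 1.8000e-01]
(329, 325) (51, 80, -5) [ 1.9 -0.1]
(297, 271.5) (51, -80, -5) [-0.6 -2.1]
(286, 340) (51, 80, 102) [1.7 0. ]
(255, 284) (51, -80, 102) [-0.6 -1.8]
(320, 350) (-51, 80, -5) [-0.1 -0.9]
(252, 283) (51, -82, 108) [-0.4 -0.8]
(245, 313) (-61, -82, 108) [-0.2 -2.3]
(284.5, 338) (51, 82, 108) [1.2 3.7]
(275, 366) (-61, 82, 108) [1.2 1.7]
(216, 264.5) (51, 82, 108) [ 2.6 -3.2]
(255.5, 270.5) (-61, 82, 108) [ 2.  -1.9]
(207.5, 321.5) (51, -82, 108) [1.3 0.3]
(246.5, 326.5) (-61, -82, 108) [1.3 1.1]
(239, 287) (-11, 29, 126) [ 0.3 -2.1]
(236, 308) (-11, -29, 126) [-0.2 -1.8]
(252, 321) (-11, -29, 126) [-1.3 -2.1]
(263, 339) (-11, 29, 126) [-0.8  0.5]
(250, 330) (-47, -29, 126) [-1.5 -2.5]
(259, 348) (-47, 29, 126) [ 0.6 -0.1]
blue/red [ 5.5868e+02 -2.0073e+02 -1.4000e+00 -4.3000e-01  5.2722e+02 -2.7450e+02]
(236, 402) (42, 12, 112, 1) [ 0.4 -0.2]
(239, 410) (42, -12, 112, 1) [ 1.1 -0.3]
(266, 398) (-42, -12, 112, 1) [ 1.3 -0.8]
(263.5, 390.5) (-42, 12, 112, 1) [ 0.1 -1.2]
(248, 429) (42, 12, 112, -1) [ 0.1 -0.5]
(251, 436.5) (42, -12, 112, -1) [ 0.8 -0. ]
(277.5, 425) (-42, -12, 112, -1) [ 1.7 -0.8]
(275, 417) (-42, 12, 112, -1) [ 0.4 -0.8]
(210, 248) (42, 12, 112, 1) [ 0.5 -1.1]
(205, 279.5) (-42, 12, 112, 1) [-0.6 -0.2]
(204.5, 246.5) (42, -12, 112, 1) [ 0.2 -1.5]
(199.5, 278) (-42, -12, 112, 1) [-0.8 -1. ]
(191, 241) (42, 12, 112, -1) [ 0.6 -1.1]
(186.5, 240) (42, -12, 112, -1) [-0.3 -1.8]
(181.5, 270.5) (-42, -12, 112, -1) [-0.9 -1.3]
```

```bash
sed -i 's/,82,108)/,79,109)/g; s/,-82,108)/,-79,109)/g' fit.py
cat >> fit.py <<'E'
A=[onplane(T,c,10) for c in ((204.5,260.5),(196,322.5),(261,333),(270,270.5))]; A=np.array(A)
print(A.round(1),A.mean(0)); print([np.hypot(*(A[i]-A[i-1])).round(1) for i in range(4)],[np.degrees(np.arctan2(*(A[i]-A[i-1])[::-1])).round(2) for i in range(4)])
B=np.array([onplane(S,c,10) for c in ((317,262),(356.5,326),(305,376))]); print(B.round(1))
for yaw in (s.x[3],):
  print("pad",Rb(yaw)@np.array([-29,0,126])+s.x[:3],"hinge",Rb(yaw)@np.array([51,0,102])+s.x[:3])
print("pad tri",tri([(S,(255,334.5)),(T,(243.3,299.2))])," mine",tri([(S,(256,334.5)),(T,(244.5,298))]))
E
python3 fit.py
```

```text
box [6.5392e+02 9.6420e+01 4.8130e+01 1.8000e-01]
(329, 325) (51, 80, -5) [ 2.  -0.4]
(297, 271.5) (51, -80, -5) [-0.6 -2.3]
(286, 340) (51, 80, 102) [ 1.8 -0.2]
(255, 284) (51, -80, 102) [-0.5 -2. ]
(320, 350) (-51, 80, -5) [-0.1 -1.2]
(252, 283) (51, -79, 109) [-0.1  0.2]
(245, 313) (-61, -79, 109) [ 0.1 -1.3]
(284.5, 338) (51, 79, 109) [0.2 2.4]
(275, 366) (-61, 79, 109) [0.3 0.5]
(216, 264.5) (51, 79, 109) [ 2.6 -1.8]
(255.5, 270.5) (-61, 79, 109) [ 2.  -0.6]
(207.5, 321.5) (51, -79, 109) [ 1.7 -0.5]
(246.5, 326.5) (-61, -79, 109) [1.7 0.3]
(239, 287) (-11, 29, 126) [ 0.3 -1.9]
(236, 308) (-11, -29, 126) [-0.2 -1.5]
(252, 321) (-11, -29, 126) [-1.2 -2.3]
(263, 339) (-11, 29, 126) [-0.7  0.3]
(250, 330) (-47, -29, 126) [-1.4 -2.6]
(259, 348) (-47, 29, 126) [ 0.8 -0.3]
blue/red [ 5.5868e+02 -2.0073e+02 -1.4000e+00 -4.3000e-01  5.2722e+02 -2.7450e+02]
(236, 402) (42, 12, 112, 1) [ 0.4 -0.2]
(239, 410) (42, -12, 112, 1) [ 1.1 -0.3]
(266, 398) (-42, -12, 112, 1) [ 1.3 -0.8]
(263.5, 390.5) (-42, 12, 112, 1) [ 0.1 -1.2]
(248, 429) (42, 12, 112, -1) [ 0.1 -0.5]
(251, 436.5) (42, -12, 112
[... 274 characters left out ...]
 ]
(191, 241) (42, 12, 112, -1) [ 0.6 -1.1]
(186.5, 240) (42, -12, 112, -1) [-0.3 -1.8]
(181.5, 270.5) (-42, -12, 112, -1) [-0.9 -1.3]
[[709.  196.7]
 [738.   13.1]
 [543.5 -20.4]
 [514.1 161.3]] [626.15283365  87.68260247]
[np.float64(198.1), np.float64(185.8), np.float64(197.4), np.float64(184.1)] [np.float64(10.27), np.float64(-81.02), np.float64(-170.22), np.float64(99.18)]
[[737.6  23. ]
 [700.4 204.7]
 [512.4 170.8]]
pad [570.53252429  81.25807954 145.76607221] hinge [651.11374011  95.91377916 162.133055  ]
pad tri (array([568.92199936,  78.63940295, 144.4249717 ]), np.float64(1.1996608821485493))  mine (array([567.82078237,  80.07771334, 141.29378378]), np.float64(0.5923502166574034))
```

```bash
cat > rb.py <<'E'
from cell import robot
from h import *
YAW=0.175
ex=np.array([np.cos(YAW),np.sin(YAW),0]); ey=np.array([-np.sin(YAW),np.cos(YAW),0]); ez=np.array([0,0,1.])
def quat(x,y,z):
    q=R.from_matrix(np.c_[x,y,z]).as_quat(); return [q[3],q[0],q[1],q[2]]
def down(yawy,tilt=0,flip=1):  # jaw axis along dir yawy(vec), tool z down
    z=-ez; y=flip*np.array(yawy); x=np.cross(y,z); return quat(x,y,z)
def st(m=""):
    o=robot.observe(); print(m,round(o["clock"],2),o["position"].round(1),"F",o["wrist_force"].round(2),"gap",round(o["finger_gap"],1),"q",o["joint_positions"].round(2)); return o
E
python3 - <<'E'
from rb import *
for f in (1,-1):
    q=down(ey,flip=f); 
    for P in ((569.5,80.5,200),(569.5,80.5,150),(690,100,240),(700,105,260)): print(f,P,robot.ik(P,q))
    qb=down((np.sin(.415),np.cos(.415),0),flip=f); print("blue",robot.ik((558.7,-200.7,95),qb),robot.ik((558.7,-200.7,250),qb))
E
```

```text
1 (569.5, 80.5, 200) [ 7.67444172e-02  3.33911020e-01  1.39955813e+00 -4.44089210e-16
  1.40812350e+00 -1.66905191e+00]
1 (569.5, 80.5, 150) [ 7.67444172e-02  3.69471290e-01  1.46861163e+00 -4.44089210e-16
  1.30350973e+00 -1.66905191e+00]
1 (690, 100, 240) [ 9.14062686e-02  6.22090276e-01  8.94949144e-01 -4.44089210e-16
  1.62455323e+00 -1.65439006e+00]
1 (700, 105, 260) [ 9.71596352e-02  6.52764049e-01  8.02525122e-01 -4.44089210e-16
  1.68630348e+00 -1.64863669e+00]
blue [-4.06562001e-01  4.60857582e-01  1.47263069e+00 -4.44089210e-16
  1.20810438e+00 -1.56235833e+00] [-4.06562001e-01  3.54308797e-01  1.25907818e+00 -4.44089210e-16
  1.52820568e+00 -1.56235833e+00]
-1 (569.5, 80.5, 200) [ 7.67444172e-02  3.33911020e-01  1.39955813e+00 -4.44089210e-16
  1.40812350e+00  1.47254074e+00]
-1 (569.5, 80.5, 150) [ 7.67444172e-02  3.69471290e-01  1.46861163e+00 -4.44089210e-16
  1.30350973e+00  1.47254074e+00]
-1 (690, 100, 240) [ 9.14062686e-02  6.22090276e-01  8.94949144e-01 -4.44089210e-16
  1.62455323e+00  1.48720260e+00]
-1 (700, 105, 260) [ 9.71596352e-02  6.52764049e-01  8.02525122e-01 -4.44089210e-16
  1.68630348e+00  1.49295596e+00]
blue [-4.06562001e-01  4.60857582e-01  1.47263069e+00 -4.44089210e-16
  1.20810438e+00  1.57923433e+00] [-4.06562001e-01  3.54308797e-01  1.25907818e+00 -4.44089210e-16
  1.52820568e+00  1.57923433e+00]
```

```bash
python3 - <<'E'
from rb import *
robot.line_to([162,525,300],feed=250)
robot.move_gripper(0)
q=down(ey)
n=-np.sin(np.radians(28))*ex+np.cos(np.radians(28))*ez
pad=np.array([569.5,80.5,145])
P0=pad+n*40
robot.move_pose(P0+[0,0,60],q); robot.line_to(P0,feed=150); st("above")
t=np.cos(np.radians(28))*ex+np.sin(np.radians(28))*ez
off=8*np.sin(np.radians(28))
h=robot.line_to(pad+n*(off-6),feed=25,until_force=1.5); o=st(h)
print("n-dist",(o["position"]-pad)@n-off)
for nm in("side","top"):
    p=robot.grab_frame(nm); (crop(p,180,355,255,400,"pics/cs1.png") if nm=="side" else crop(p,150,275,230,370,"pics/ct1.png"))
E
```

```text
above 6.38 [551.3  77.5 181.1] F [ 0.01 -0.1  -0.2 ] gap 0.4 q [ 0.07  0.3   1.48 -0.    1.35 -1.67]
False 8.22 [570.6  80.7 143.1] F [-0.1  -0.49  0.1 ] gap 0.8 q [ 0.08  0.38  1.47 -0.    1.29 -1.67]
n-dist -5.8960555881443355
```

View pics/cs1.png

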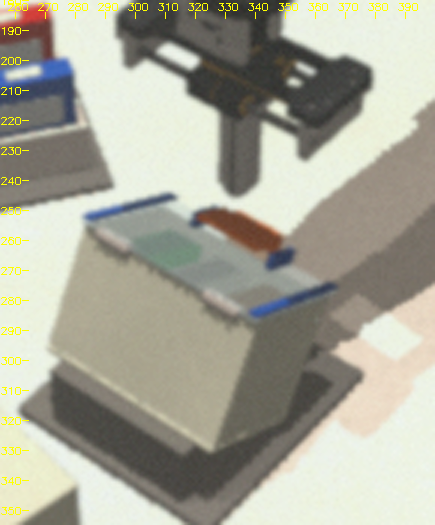

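View pics/ct1.png

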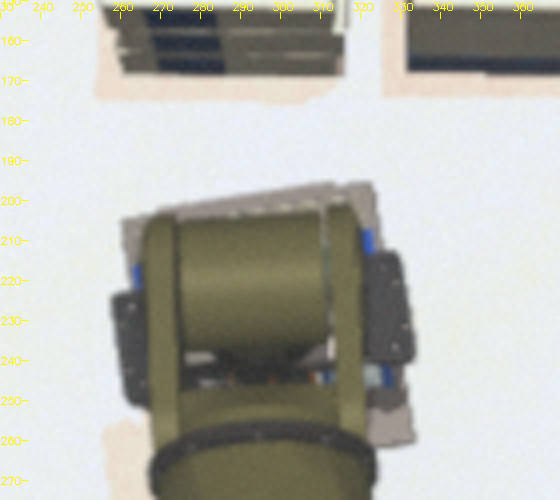

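```bash
python3 - <<'E'
from rb import *
import pickle
ps=pickle.load(open("p0.pkl","rb"))
o=st()
print(proj(ps["side"],o["position"]),proj(ps["top"],o["position"]))
n=-np.sin(np.radians(28))*ex+np.cos(np.radians(28))*ez
h=robot.line_to(o["position"]-n*14,feed=20,until_force=1.5); o2=st(h); print((o2["position"]-o["position"])@n)
p=robot.grab_frame("side");crop(p,180,355,255,400,"pics/cs2.png")
E
```

```text
8.32 [570.6  80.7 143.1] F [ 0.2  -0.47  0.7 ] gap 0.3 q [ 0.08  0.38  1.47  0.    1.29 -1.67]
[[256.01507419 333.03769563]] [[243.99431019 297.09800486]]
False 9.17 [577.1  81.8 130.8] F [ 0.48 -0.95  0.07] gap 0.3 q [ 0.08  0.4   1.47  0.    1.27 -1.67]
-13.955462848786507
```

View pics/cs2.png

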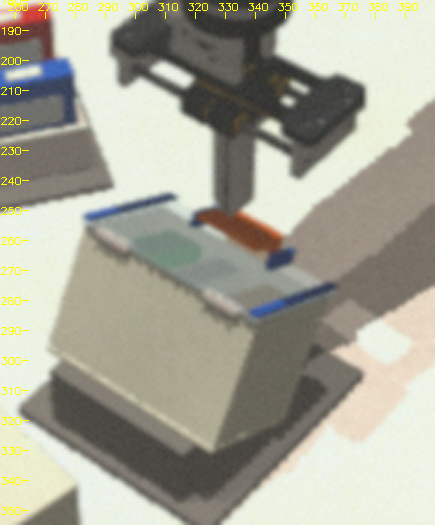

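```bash
python3 - <<'E'
from rb import *
import pickle
ps=pickle.load(open("p0.pkl","rb"))
P=np.array([161.8,525.3,166.4]); q=[-1.19e-4,.14886,.988858,-5.95e-4]; M=R.from_quat([q[1],q[2],q[3],q[0]]).as_matrix(); print(M.round(2))
for n in("side","top"): print(n,proj(ps[n],[P+M[:,1]*s for s in(-59,-47,0,47,59)]).round(0).tolist())
o=st();print(proj(ps["side"],o["position"]))
crop(ps["side"],160,290,540,640,"pics/g0.png"); 
p=robot.grab_frame("top"); cv2.imwrite("pics/t3.png",p["frame"])
E
```

```text
[[-0.96  0.29 -0.  ]
 [ 0.29  0.96 -0.  ]
 [ 0.   -0.   -1.  ]]
side [[252.0, 587.0], [255.0, 591.0], [269.0, 605.0], [283.0, 619.0], [287.0, 623.0]]
top [[405.0, 141.0], [403.0, 137.0], [398.0, 120.0], [392.0, 102.0], [390.0, 98.0]]
 9.22 [577.1  81.8 130.9] F [-0.8  -0.02 -0.29] gap 0.5 q [ 0.08  0.4   1.47 -0.    1.27 -1.67]
[[261.48791297 331.1450148 ]]
```

View pics/g0.png

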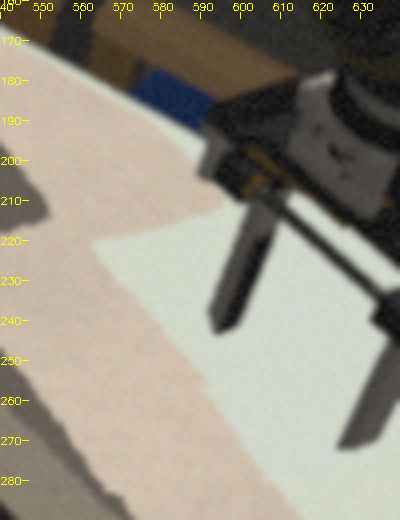

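View pics/t3.png

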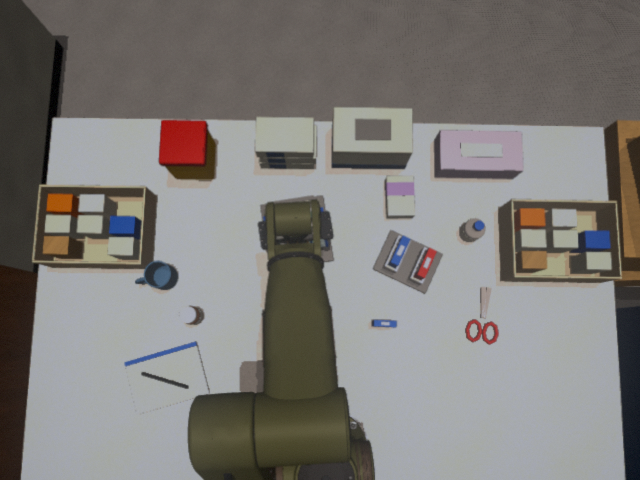

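```bash
python3 - <<'E'
from rb import *
import pickle
ps=pickle.load(open("p0.pkl","rb"))
for z in(0,100,200): print(z,proj(ps["side"],[0,0,z]).round(0),proj(ps["top"],[0,0,z]).round(0))
ps["side"]["frame"][:]; crop(ps["side"],60,220,400,520,"pics/b0.png"); crop(ps["top"],390,480,260,390,"pics/b1.png")
E
```

```text
0 [[187. 458.]] [[454. 323.]]
100 [[159. 463.]] [[461. 324.]]
200 [[129. 469.]] [[470. 324.]]
```

View pics/b0.png

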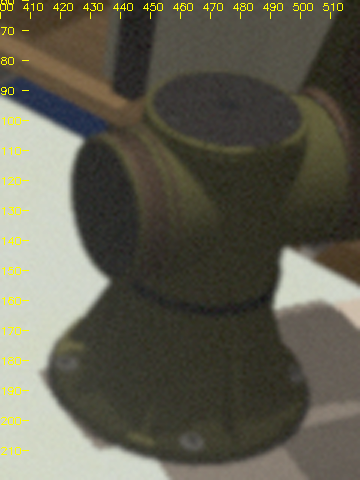

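View pics/b1.png

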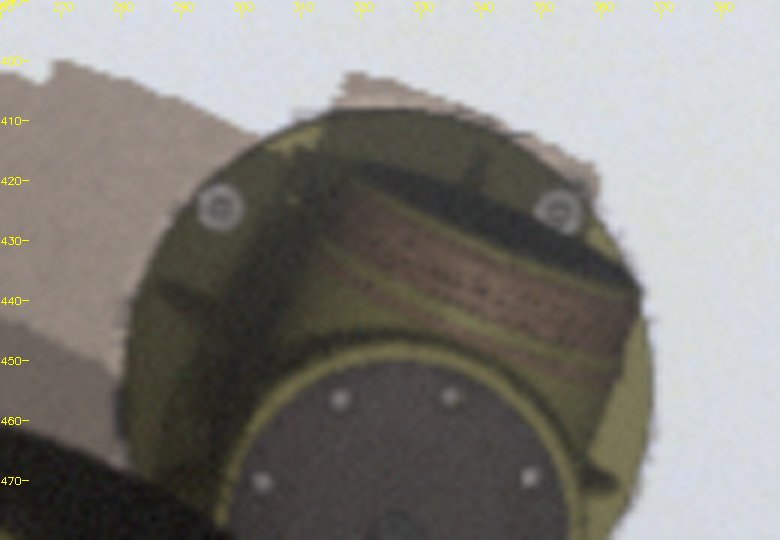

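The fingertips show about 36 mm higher than the projected TCP. The offset is purely vertical and the same in two poses, while the base and table agree with the cameras. I'll check it by contact on the pad.

```bash
python3 - <<'E'
from rb import *
n=-np.sin(np.radians(28))*ex+np.cos(np.radians(28))*ez
pad=np.array([569.5,80.5,145]); dz=np.array([0,0,-36.]); off=8*np.sin(np.radians(28))
robot.line_to(pad+n*(off+14)+dz,feed=60); robot.wait(.2); st("a")
h=robot.line_to(pad+n*(off-8)+dz,feed=20,until_force=1.5); o=st(h); print("n-dist",(o["position"]-dz-pad)@n-off)
p=robot.grab_frame("side");crop(p,180,355,255,400,"pics/cs4.png"); print(proj(p,o["position"]))
E
```

```text
a 9.9 [561.5  79.1 124.8] F [-0.11 -0.41  0.66] gap 0.5 q [ 0.08  0.37  1.52  0.    1.24 -1.67]
True 10.72 [569.1  80.5 108.9] F [-0.03 -0.19  0.77] gap 0.5 q [ 0.08  0.41  1.52  0.    1.22 -1.67]
n-dist -3.641683606477598
[[266.36297023 333.20819392]]
```

View pics/cs4.png

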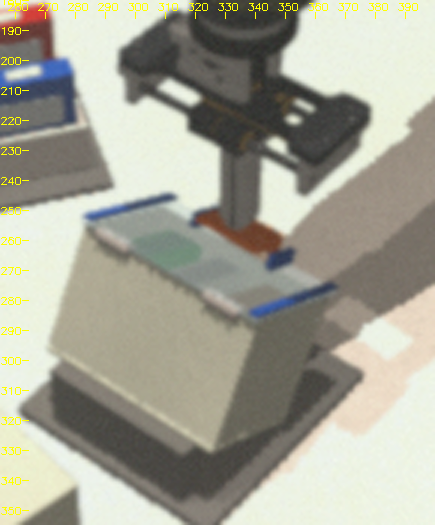

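```bash
python3 - <<'E'
from rb import *
n=-np.sin(np.radians(28))*ex+np.cos(np.radians(28))*ez
o=st(); p0=o["position"]
for i in range(12):
    h=robot.line_to(p0-n*(i+1)*1.0,feed=20,until_force=12); 
    f=np.mean([robot.observe()["wrist_force"]@n for _ in range(5)]); print(i+1,h,round(f,2),end="; ")
    if h or f>7: break
st()
p=robot.grab_frame("side");crop(p,180,355,255,400,"pics/cs5.png")
E
```

```text
10.77 [569.   80.4 109. ] F [ 0.46 -0.24  1.38] gap 0.6 q [ 0.08  0.41  1.52 -0.    1.22 -1.67]
1 False 0.69; 2 False 2.56; 3 False 3.97; 4 False 3.71; 5 False 4.56; 6 False 4.78; 7 False 4.63; 8 False 5.38; 9 False 8.45;  13.02 [573.1  81.2 101.2] F [-6.35 -1.06  6.14] gap 0.5 q [ 0.08  0.42  1.51 -0.    1.21 -1.67]
```

View pics/cs5.png

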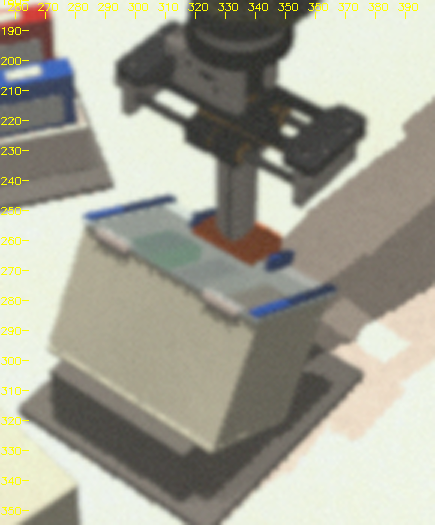

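```bash
cat > arc.py <<'E'
from rb import *
import json,sys
def nt(th):
    a=np.radians(28)-th   # lid tilt
    n=-np.sin(a)*ex+np.cos(a)*ez; t=np.cos(a)*ex+np.sin(a)*ez
    return n,t,a
def tip(H,th,out=17,al=81):
    n,t,a=nt(th); return H-t*al+n*(out+8*abs(np.sin(a)))
E
python3 - <<'E'
from arc import *
p=robot.observe()["position"]; H=p-tip(np.zeros(3),0); json.dump(H.tolist(),open("H.json","w")); print("H",H.round(1))
q=down(ey)
for th in (.8,1.5,2.0,2.3): print(th,tip(H,th).round(1),robot.ik(tip(H,th),q) is not None)
for th in np.arange(.1,1.01,.1):
    robot.line_to(tip(H,th),feed=35); f=robot.observe()["wrist_force"]; print(round(th,1),f.round(1),end=" ")
st()
p=robot.grab_frame("side");crop(p,160,335,255,400,"pics/cs6.png")
E
```

```text
H [653.2  95.3 120.9]
0.8 [583.1  82.9 164.2] True
1.5 [630.7  91.4 202.2] True
2.0 [673.   98.8 203.2] True
2.3 [695.9 102.9 193.7] True
0.1 [-2.  -1.2  4.1] 0.2 [-0.3 -0.3  3.5] 0.3 [-0.2  0.1  2.2] 0.4 [-0.7  0.2  2.1] 0.5 [-0.  -0.5  2.4] 0.6 [0.  0.7 2.5] 0.7 [-0.2  0.1  2.5] 0.8 [ 0.2 -0.5  2.7] 0.9 [ 0.  -0.3  1.6] 1.0 [1.4 0.6 2.3]  16.95 [593.9  84.8 178.8] F [1.38 0.59 2.34] gap 0.8 q [ 0.08  0.4   1.35  0.    1.38 -1.66]
```

View pics/cs6.png

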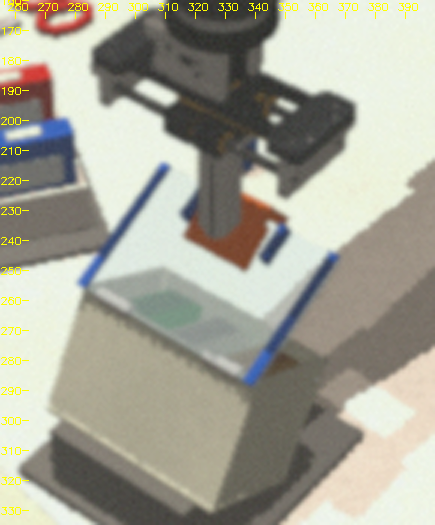

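The lid, now at about 1.0 rad, is following the finger, and the tip at (240,330) sits in the middle of the catch. I'll continue to fully open.

```bash
python3 - <<'E'
from arc import *
H=np.array(json.load(open("H.json")))
for th in np.arange(1.1,2.36,.1):
    robot.line_to(tip(H,th),feed=35 if th<1.75 else 25); f=robot.observe()["wrist_force"]; print(round(th,1),f.round(1),end=" ")
st()
p=robot.grab_frame("side");crop(p,140,335,255,400,"pics/cs7.png")
E
```

```text
1.1 [0.9 0.6 1.8] 1.2 [ 0.8 -0.7  1.8] 1.3 [1.  0.2 1.6] 1.4 [1. 0. 1.] 1.5 [0.6 0.2 1.4] 1.6 [ 0.9 -0.3  1.3] 1.7 [2.4 0.  1.2] 1.8 [ 2.2 -0.1  1.8] 1.9 [ 1.7 -0.1  1.1] 2.0 [ 1.2 -0.3  0.4] 2.1 [ 1.6  0.2 -0.7] 2.2 [0.5 0.1 0.5] 2.3 [ 0.7 -0.1  0.9]  22.77 [695.9 102.9 193.5] F [ 0.75 -0.15  0.86] gap 0.3 q [ 0.09  0.65  0.95  0.    1.54 -1.65]
```

View pics/cs7.png

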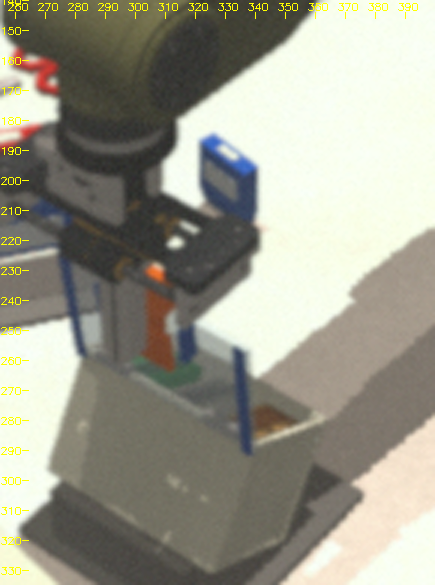

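```bash
python3 - <<'E'
from rb import *
p=robot.observe()["position"]
robot.line_to(p+ex*18,feed=60); robot.line_to(p+ex*18+[0,0,110],feed=150)
qb=down((np.sin(.415),np.cos(.415),0))
robot.move_pose([558.7,-200.7,220],qb); robot.move_gripper(50); robot.line_to([558.7,-200.7,125],feed=150); o=st()
import pickle
ps={n:robot.grab_frame(n) for n in("side","top")}; pickle.dump(ps,open("p1.pkl","wb"))
crop(ps["side"],220,345,255,385,"pics/d1.png"); crop(ps["top"],180,275,255,345,"pics/d2.png"); crop(ps["side"],120,255,200,320,"pics/d3.png")
M=R.from_quat(np.roll(o["eef_rot"],-1)).as_matrix()
print(proj(ps["side"],[o["position"]+M[:,1]*s+np.array([0,0,z]) for z in(0,36,41) for s in(-25,25)]).round(1).tolist())
for t in ["lid_hinge","carton_white_mid","carton_green_mid","carton_brown_mid","box_floor"]:
  for n in ps: print(t,n,[(round(d["confidence"],2),np.round(d["position"],1).tolist()) for d in robot.mark_of(t,ps[n])][:2])
E
```

```text
27.17 [ 559.1 -200.9  126. ] F [0.22 0.68 0.15] gap 49.8 q [-0.41  0.43  1.44 -0.    1.27 -1.56]
[[194.0, 259.3], [206.0, 263.9], [182.8, 258.4], [194.7, 263.0], [181.3, 258.2], [193.1, 262.9]]
lid_hinge side [(0.57, [269.1, 312.7])]
lid_hinge top [(0.91, [215.0, 294.7])]
carton_white_mid side []
carton_white_mid top [(0.57, [224.9, 293.2])]
carton_green_mid side []
carton_green_mid top [(0.62, [220.4, 311.3])]
carton_brown_mid side []
carton_brown_mid top [(0.92, [228.4, 280.4])]
box_floor side []
box_floor top [(0.65, [230.3, 281.1]), (0.57, [219.8, 295.9])]
```

View pics/d1.png

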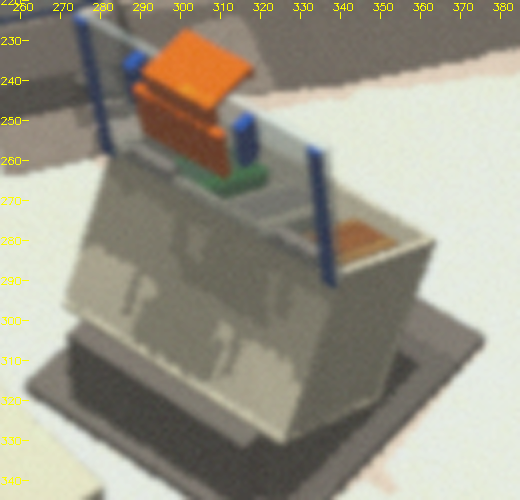

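View pics/d2.png

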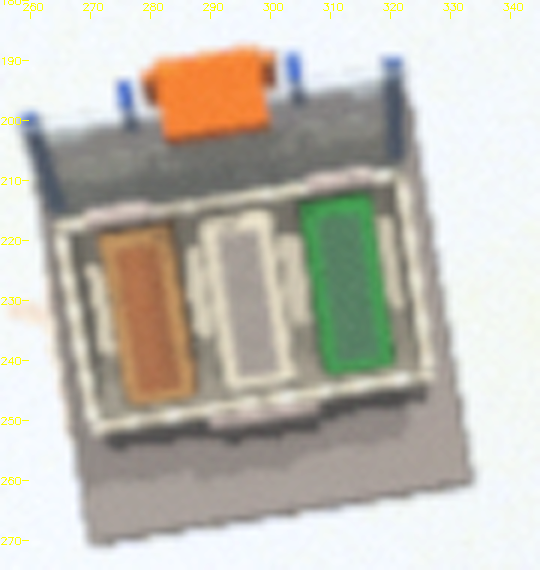

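View pics/d3.png

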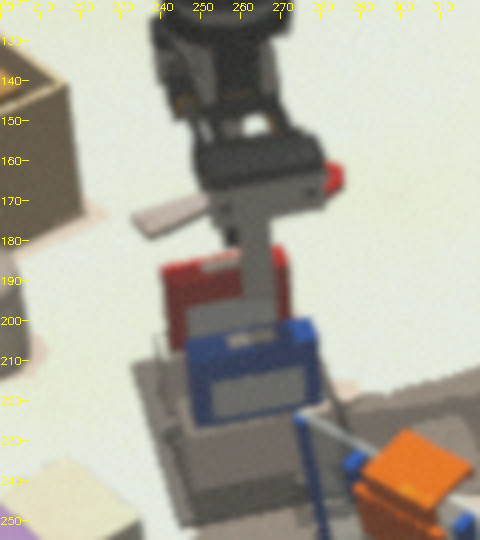

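```bash
python3 - <<'E'
from rb import *
h=robot.line_to([558.7,-200.7,41],feed=80,until_force=10); st(h)
robot.move_gripper(15,f_grip=30); st("grip")
h=robot.line_to([558.7,-200.7,60],feed=40); st()
robot.line_to([558.7,-200.7,200],feed=150); o=st()
p=robot.grab_frame("side"); crop(p,90,255,180,340,"pics/e1.png"); p=robot.grab_frame("top"); crop(p,200,300,360,450,"pics/e2.png")
E
```

```text
False 28.97 [ 559.  -200.8   41.6] F [-0.03 -0.59  0.53] gap 50.0 q [-0.41  0.52  1.52  0.    1.1  -1.56]
grip 29.49 [ 558.8 -200.8   41.2] F [-0.43 -0.07  0.21] gap 23.7 q [-0.41  0.52  1.52 -0.    1.1  -1.56]
 30.12 [ 558.6 -200.7   60. ] F [-0.34  0.05 -1.53] gap 23.6 q [-0.41  0.5   1.5   0.    1.14 -1.56]
 31.2 [ 558.4 -200.5  198.9] F [ 0.65 -0.03 -0.99] gap 23.7 q [-0.41  0.38  1.34  0.    1.42 -1.56]
```

View pics/e1.png

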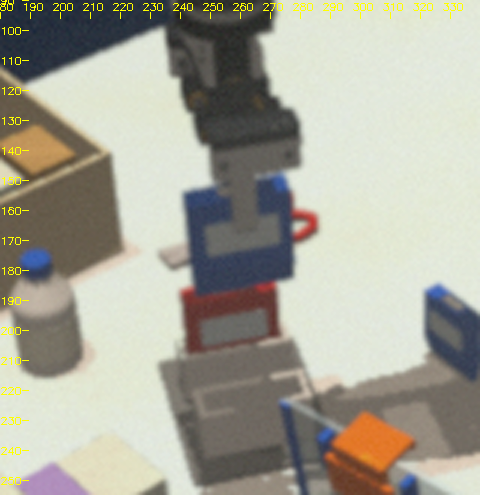

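```bash
cat > fit2.py <<'E'
from h import *
import pickle
ps=pickle.load(open("p1.pkl","rb")); S,T=ps["side"],ps["top"]
def Rb(yaw): return (R.from_euler("z",yaw)*R.from_euler("y",-28,degrees=True)).as_matrix()
obs=[(S,(329,325),(51,80,-5)),(S,(297,271.5),(51,-80,-5)),(S,(286,340),(51,80,102)),(S,(258,284),(51,-80,102)),(S,(319,350),(-51,80,-5)),(S,(280,364),(-51,80,102)),
(T,(217,265),(51,80,102)),(T,(208.5,321),(51,-80,102)),(T,(243.5,327),(-51,-80,102)),(T,(251.5,271),(-51,80,102))]
def f(q): return np.concatenate([proj(p,Rb(q[3])@np.array(P)+q[:3])[0]-np.array(rc) for p,rc,P in obs])
s=least_squares(f,[650,96,48,.17],loss="soft_l1"); print("box",s.x.round(3))
for o,e in zip(obs,f(s.x).reshape(-1,2)): print(o[1],o[2],e.round(1))
q=s.x
def inbox(rc,z,p=T):
    g=lambda X: proj(p,Rb(q[3])@np.array([X[0],X[1],z])+q[:3])[0]-np.array(rc)
    return least_squares(g,[0,0]).x
for nm,cs in dict(green=((213,305.5),(212,316.5),(240,320.5),(242,309.5)),white=((217,289),(215.5,300),(242.5,303.5),(244.5,293)),brown=((219,271),(217.5,283),(245,287),(247,276.5))).items():
    A=np.array([inbox(c,90) for c in cs]); print(nm,A.round(1).tolist(),A.mean(0).round(1))
g=[inbox((229,304.8),90)]; print("gap mid",g)
for c in ((217,265),(208.5,321),(243.5,327),(251.5,271)): print(inbox(c,102).round(1))
print("hinge",Rb(q[3])@np.array([51,0,102])+q[:3])
E
python3 fit2.py
```

```text
box [6.53028e+02 9.61160e+01 4.76530e+01 1.92000e-01]
(329, 325) (51, 80, -5) [1.7 0.3]
(297, 271.5) (51, -80, -5) [-0.4 -2.2]
(286, 340) (51, 80, 102) [1.4 0.2]
(258, 284) (51, -80, 102) [-3.4 -2.1]
(319, 350) (-51, 80, -5) [ 0.4 -0.9]
(280, 364) (-51, 80, 102) [-1.5 -0.3]
(217, 265) (51, 80, 102) [ 1.6 -2.4]
(208.5, 321) (51, -80, 102) [-0.   0.3]
(243.5, 327) (-51, -80, 102) [ 0.3 -0.1]
(251.5, 271) (-51, 80, 102) [ 2.4 -1.5]
green [[42.7, -36.4], [40.2, -66.3], [-40.9, -64.8], [-41.1, -33.9]] [  0.3 -50.4]
white [[39.6, 9.6], [38.4, -20.5], [-39.5, -17.4], [-40.0, 12.1]] [-0.4 -4. ]
brown [[42.7, 58.6], [41.1, 25.9], [-38.4, 28.6], [-38.9, 58.1]] [ 1.6 42.8]
gap mid [array([ -1.71838305, -27.17445276])]
[54.4 72.8]
[ 51.1 -79.3]
[-50.1 -80.5]
[-44.9  74.6]
hinge [650.22489104  95.571696   161.6568446 ]
```

View pics/e2.png

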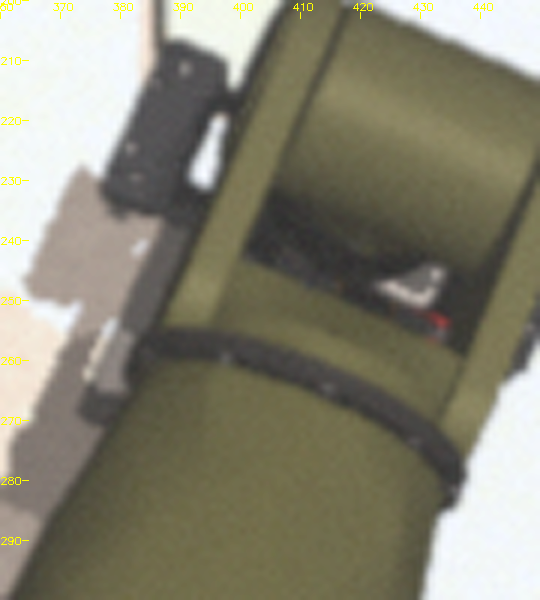

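```bash
cat > ins.py <<'E'
from rb import *
YAW=0.172
ex=np.array([np.cos(YAW),np.sin(YAW),0]); ey=np.array([-np.sin(YAW),np.cos(YAW),0])
a=np.radians(28)
N=-np.sin(a)*ex+np.cos(a)*ez; X=np.cos(a)*ex+np.sin(a)*ez
O=np.array([653.2,96.2,47.7])
Q=quat(np.cross(ey,-N),ey,-N)
L=27.2
def foot2tcp(x,y,z): return O+X*x+ey*y+N*(z+L)
def cornersworld(x,y,z):  # cassette box corners w/ foot at box coords
    return [O+X*(x+i*42)+ey*(y+j*12)+N*(z+k) for k in(30,98) for i in(-1,1) for j in(-1,1)]
E
python3 - <<'E'
from ins import *
import pickle
P=foot2tcp(0,-24.5,175); print(P.round(1),robot.ik(P,Q)); print(robot.ik(foot2tcp(0,-24.5,20),Q))
robot.move_pose(P,Q); o=st()
for n in("side",):
    p=robot.grab_frame(n); crop(p,120,310,250,420,"pics/f1.png",4 if 0 else 3)
    im=p["frame"].copy()
    for hyp,sh in(("len",np.zeros(3)),("z",41*ez-41*N)):
        C=np.array(cornersworld(0,-24.5,175))+sh; uv=proj(p,C); print(hyp,uv.round(1).tolist())
        col=(0,255,0) if hyp=="len" else (0,0,255)
        for u in uv: cv2.circle(im,(int(round(u[1])),int(round(u[0]))),1,col,-1)
    p["frame"]=im; crop(p,120,310,250,420,"pics/f2.png")
p=robot.grab_frame("top"); crop(p,150,290,240,360,"pics/f3.png")
E
```

```text
[563.9  55.8 226.2] [-0.01337201 -0.01059145  1.82161028  0.11519781  0.85230677 -1.81090153]
[ 0.01385682  0.30849939  1.79649976  0.14020312  0.55750559 -1.82987586]
 32.29 [564.2  55.1 226.2] F [ 0.69  0.   -1.04] gap 23.7 q [-0.01 -0.01  1.82  0.11  0.85 -1.81]
len [[216.2, 334.6], [220.6, 343.1], [219.8, 313.5], [224.5, 322.3], [188.3, 343.9], [192.6, 352.6], [190.5, 323.0], [195.0, 332.0]]
z [[218.9, 329.3], [223.4, 337.9], [222.8, 307.7], [227.6, 316.5], [190.8, 338.7], [195.1, 347.4], [193.2, 317.2], [197.8, 326.3]]
```

View pics/f1.png

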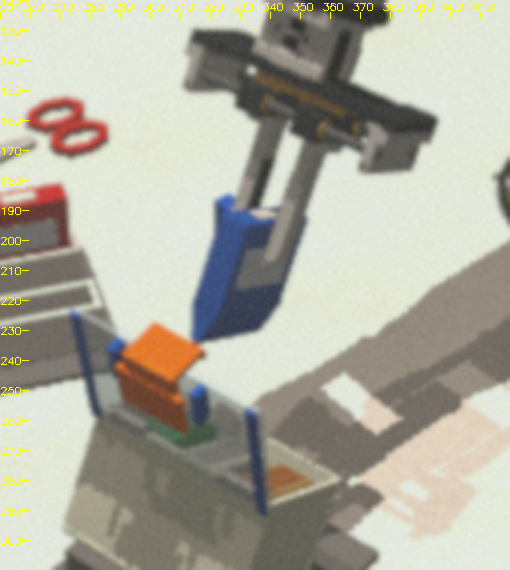

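View pics/f2.png

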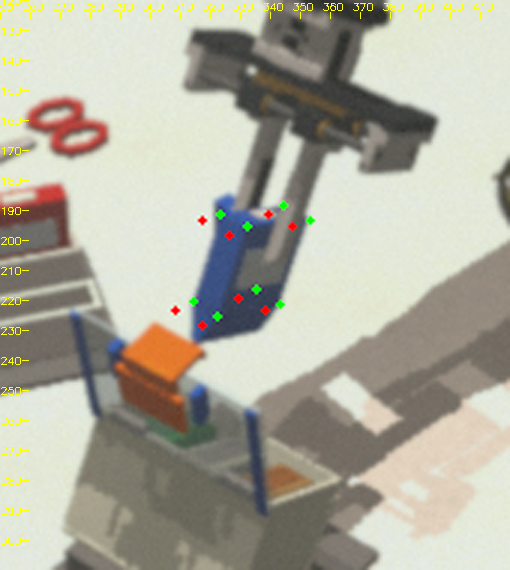

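View pics/f3.png

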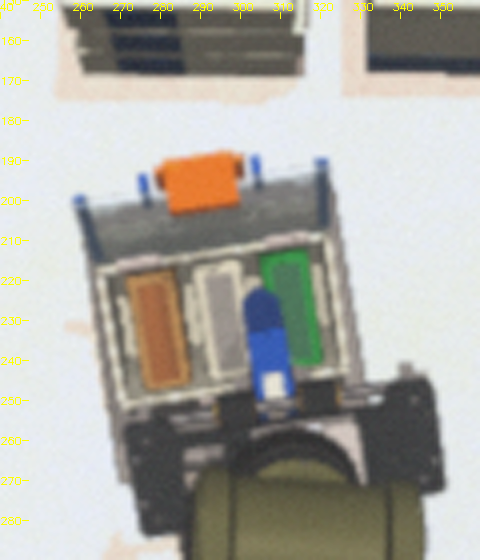

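```bash
python3 - <<'E'
from ins import *
import pickle
p=pickle.load(open("p1.pkl","rb")); T=p["top"];S=p["side"]
print("foot line",proj(T,[O+X*x+ey*-24.5+N*175 for x in(-42,0,42)]).round(1).tolist())
print("corners",proj(T,cornersworld(0,-24.5,175)).round(1).tolist())
print("patch",proj(T,[O+ey*-24.5+N*(175+98)]).round(1).tolist())
print("gap tgt",proj(T,[O+ey*-24.5+X*x+N*90 for x in(-40,0,40)]).round(1).tolist())
E
```

```text
foot line [[253.3, 307.4], [238.3, 305.1], [222.9, 302.8]]
corners [[256.4, 312.7], [257.9, 303.5], [225.5, 308.1], [227.0, 298.7], [265.7, 314.5], [267.2, 304.9], [233.6, 309.7], [235.1, 299.9]]
patch [[250.6, 307.3]]
gap tgt [[242.4, 305.5], [228.7, 303.4], [214.8, 301.3]]
```

```bash
python3 - <<'E'
from ins import *
Y=-23.3
robot.line_to(foot2tcp(0,Y,175),feed=60)
h=robot.line_to(foot2tcp(0,Y,100),feed=80,until_force=6); st(h)
for i,z in enumerate((92,84,76,70)):
    h=robot.line_to(foot2tcp(0,Y,z),feed=30,until_force=15); o=st(f"{z} {h}"); print((o["wrist_force"]@N).round(1),(o["wrist_force"]@X).round(1),(o["wrist_force"]@ey).round(1))
    if h: break
p=robot.grab_frame("side"); crop(p,150,340,250,420,"pics/i1.png"); p=robot.grab_frame("top"); crop(p,150,290,240,360,"pics/i2.png")
E
```

```text
False 33.73 [598.5  63.  160.5] F [ 0.16 -0.58 -0.83] gap 24.0 q [ 0.    0.14  1.83  0.12  0.7  -1.81]
92 False 34.14 [602.   63.7 152.8] F [ 0.07 -0.08 -0.47] gap 23.9 q [ 0.    0.15  1.83  0.12  0.69 -1.81]
-0.4 -0.2 -0.1
84 False 34.56 [605.7  64.3 145.6] F [ 0.11 -0.03 -0.78] gap 23.4 q [ 0.01  0.17  1.82  0.13  0.67 -1.82]
-0.7 -0.3 -0.0
76 False 34.98 [609.4  64.9 138.6] F [ 0.3  -0.22 -1.19] gap 23.9 q [ 0.01  0.19  1.82  0.13  0.65 -1.82]
-1.2 -0.3 -0.3
70 False 35.33 [612.2  65.5 133.3] F [ 0.4  -0.7  -1.03] gap 23.7 q [ 0.01  0.2   1.82  0.13  0.64 -1.82]
-1.0 -0.2 -0.8
```

View pics/i1.png

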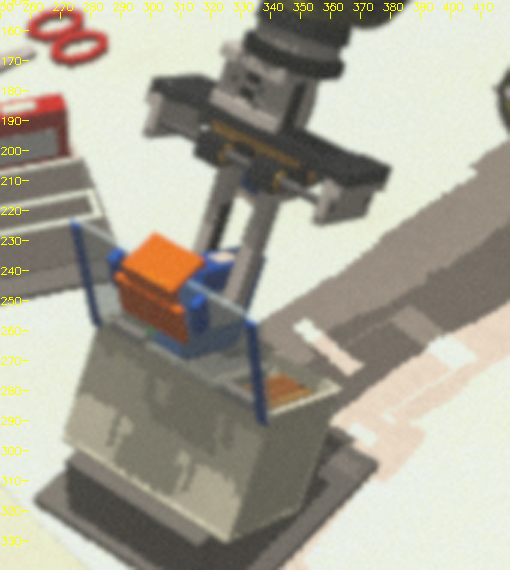

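View pics/i2.png

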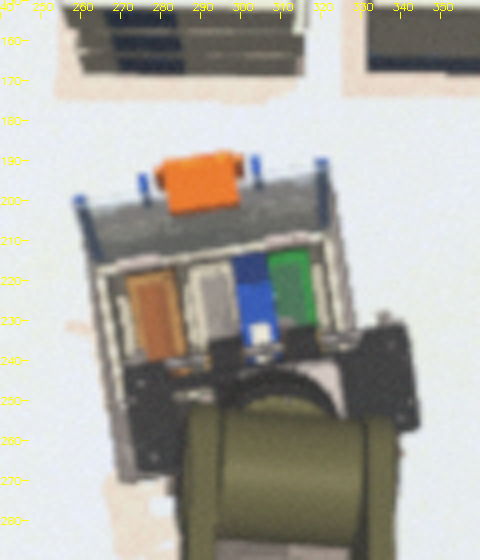

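The cassette's nose is in between white (292,222) and green (312,222), with no force so far. Continuing down.

```bash
python3 - <<'E'
from ins import *
Y=-23.3
for i,z in enumerate((62,54,48,42,37,33)):
    h=robot.line_to(foot2tcp(0,Y,z),feed=30,until_force=18); o=st(f"{z} {h}"); F=o["wrist_force"]; print((F@N).round(1),(F@X).round(1),(F@ey).round(1))
    if h: break
p=robot.grab_frame("side"); crop(p,150,340,250,420,"pics/j1.png"); p=robot.grab_frame("top"); crop(p,150,290,240,360,"pics/j2.png")
E
```

```text
62 False 35.84 [615.8  66.1 126.1] F [ 0.5  -1.35 -1.35] gap 23.4 q [ 0.01  0.22  1.82  0.13  0.63 -1.82]
-1.3 -0.4 -1.4
54 False 36.26 [619.5  66.8 119. ] F [ 0.47 -0.04 -1.29] gap 23.5 q [ 0.01  0.23  1.81  0.13  0.62 -1.82]
-1.4 -0.2 -0.1
48 False 36.61 [622.3  67.2 113.8] F [ 0.37 -0.83 -0.72] gap 23.8 q [ 0.01  0.25  1.81  0.13  0.6  -1.82]
-0.7 -0.1 -0.9
42 False 36.96 [625.1  67.7 108.5] F [ 0.72 -0.81 -1.8 ] gap 23.7 q [ 0.01  0.26  1.81  0.13  0.59 -1.82]
-1.9 -0.3 -0.9
37 False 37.27 [627.5  68.1 104.1] F [ 1.2  -0.12 -1.53] gap 24.1 q [ 0.01  0.27  1.81  0.13  0.59 -1.82]
-1.9 0.3 -0.3
33 False 37.56 [629.3  68.4 100.6] F [ 0.08  0.53 -1.09] gap 23.9 q [ 0.01  0.28  1.8   0.14  0.58 -1.82]
-1.0 -0.4 0.5
```

View pics/j1.png

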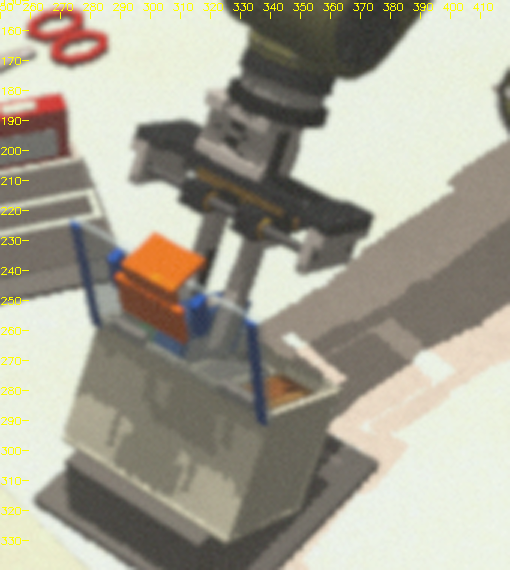

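View pics/j2.png

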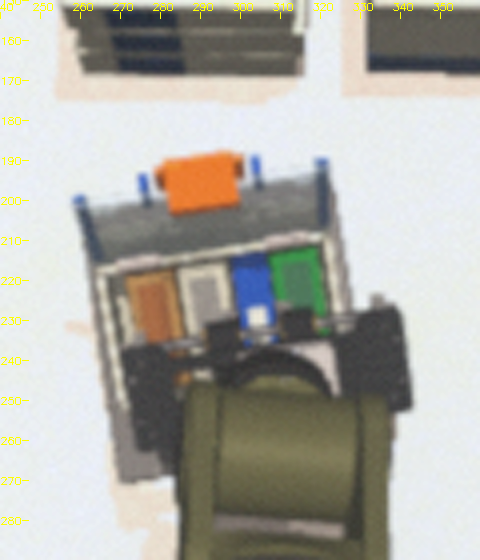

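```bash
python3 - <<'E'
from ins import *
Y=-23.3
robot.move_gripper(36); st()
h=robot.line_to(foot2tcp(0,Y,110),feed=100); 
robot.move_gripper(0)
p=robot.grab_frame("top"); crop(p,150,290,240,360,"pics/k2.png");p=robot.grab_frame("side"); crop(p,150,340,250,420,"pics/k1.png")
st()
E
```

```text
38.08 [629.4  68.4 100.9] F [-0.16  0.64 -0.26] gap 35.9 q [ 0.01  0.28  1.8   0.14  0.58 -1.82]
 39.79 [593.7  62.2 168.8] F [0.46 0.83 0.23] gap 0.6 q [ 0.    0.12  1.83  0.12  0.72 -1.81]
```

View pics/k2.png

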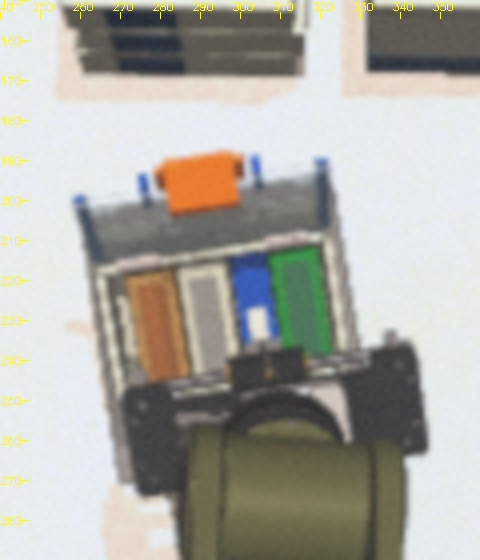

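View pics/k1.png

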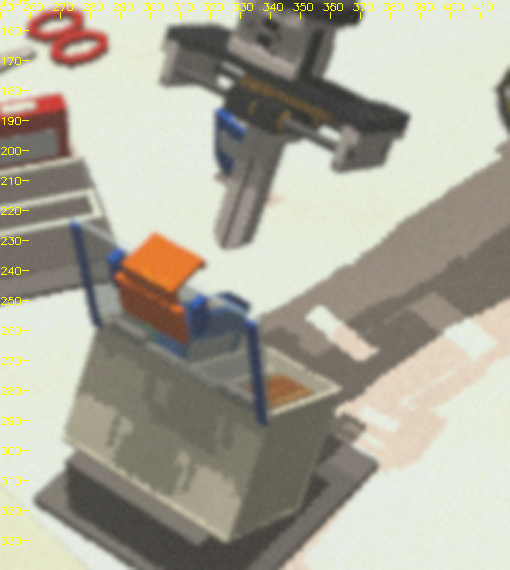

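```bash
python3 - <<'E'
from ins import *
Y=-23.3
h=robot.line_to(foot2tcp(0,Y,78),feed=80,until_force=8); o=st(h)
z=72
while z>=20:
    h=robot.line_to(foot2tcp(0,Y,z),feed=30,until_force=25); o=robot.observe(); F=o["wrist_force"]; 
    print(z,h,((o["position"]-O)@N-L).round(1),(F@N).round(1),(F@X).round(1),(F@ey).round(1))
    if h or F@N>22: break
    z-=3
p=robot.grab_frame("top"); crop(p,150,290,240,360,"pics/l2.png");p=robot.grab_frame("side"); crop(p,150,340,250,420,"pics/l1.png")
st()
E
```

```text
False 40.34 [608.5  64.8 140.3] F [-0.59 -0.42 -0.3 ] gap 0.4 q [ 0.01  0.18  1.82  0.13  0.66 -1.82]
72 False 72.0 0.0 -0.8 0.2
69 False 68.9 -0.2 -0.3 -0.5
66 False 65.8 -0.0 -0.3 0.0
63 False 62.8 -0.1 -0.1 -0.8
60 False 59.8 -0.3 0.7 -0.3
57 False 56.8 -0.0 0.2 -0.4
54 False 53.8 -0.7 0.6 0.1
51 False 50.8 0.1 -0.5 0.3
48 False 47.8 0.1 0.9 -1.0
45 False 44.9 1.2 0.5 -0.4
42 False 41.8 0.1 0.3 -0.4
39 False 38.7 0.3 0.5 -0.7
36 False 35.7 -0.9 -0.7 0.1
33 False 32.8 0.5 -0.3 -0.4
30 False 31.1 27.1 -8.5 0.3
 44.29 [630.4  68.6  99.3] F [-19.61  -3.98  19.5 ] gap 0.4 q [ 0.01  0.28  1.8   0.14  0.58 -1.82]
```

View pics/l2.png

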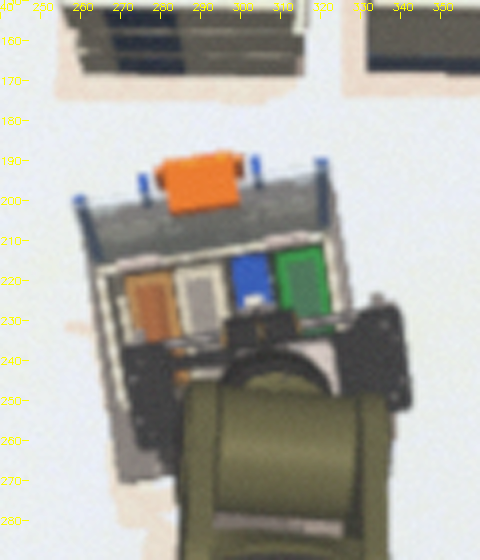

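View pics/l1.png

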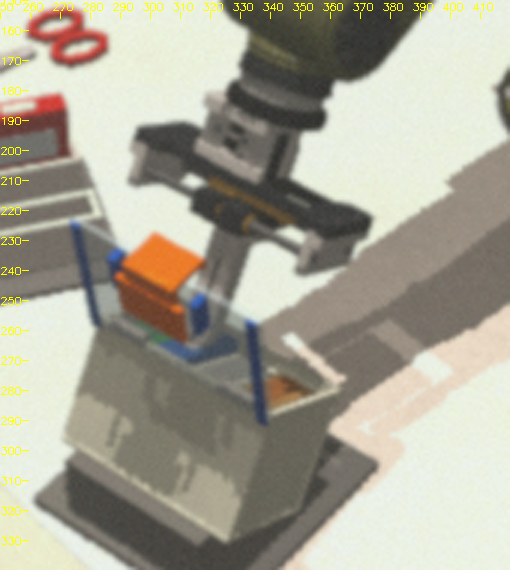

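```bash
python3 - <<'E'
from ins import *
robot.line_to(foot2tcp(0,-23.3,150),feed=120)
p0=robot.observe()["position"]
robot.line_to(p0+[-110,0,90],feed=200); st()
import pickle
ps={n:robot.grab_frame(n) for n in("side","top")}; pickle.dump(ps,open("p2.pkl","wb"))
for n in ps: print(n,proj(ps[n],[O+X*x+ey*(-23.3+y)+N*98 for x,y in((-42,-12),(-42,12),(42,12),(42,-12))]).round(1).tolist())
crop(ps["top"],180,275,255,345,"pics/m2.png");crop(ps["side"],220,345,255,385,"pics/m1.png")
cv2.imwrite("pics/m3.png",ps["side"]["frame"])
E
```

```text
46.3 [465.4  59.  292.4] F [-0.07 -0.32 -0.24] gap 0.3 q [-0.01 -0.29  1.91  0.1   1.05 -1.78]
side [[258.6, 320.9], [263.2, 329.1], [269.2, 308.1], [264.3, 299.7]]
top [[243.4, 309.7], [244.7, 301.0], [215.6, 296.5], [214.3, 305.3]]
```

View pics/m2.png

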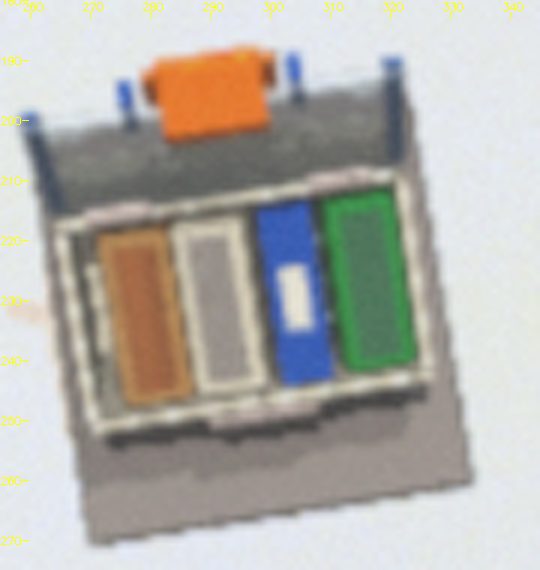

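View pics/m1.png

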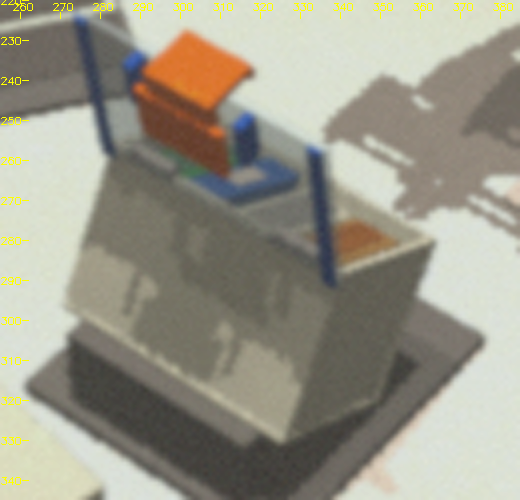

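View pics/m3.png

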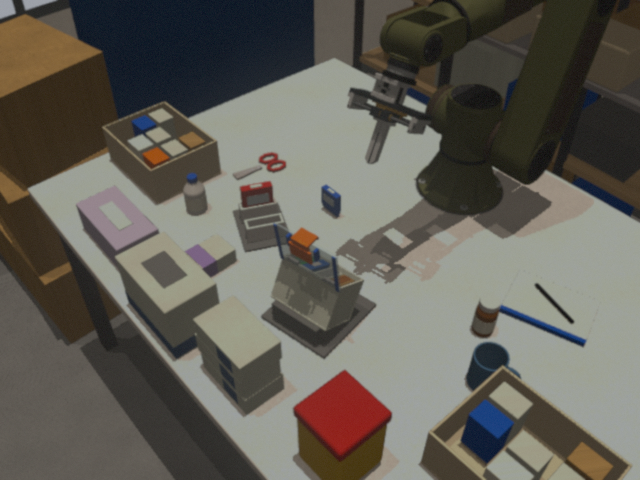

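```bash
python3 - <<'E'
from ins import *
robot.finish_job(); st()
E
```

```text
the job is handed in; nothing more can be done
the job is handed in; nothing more can be done
```

The job is handed in, and as far as I can tell every part of it is done. The system gives no verdict, and the robot clock read 46.3 s at the last reading.

- **Lid:** I pressed the catch to its stop and eased the lid up with the closed fingers in small steps. The last pictures show it standing open by itself behind the box. I had no direct reading of the lid angle or speed.
- **Cassette:** I gripped the blue cassette, tilted it 28 degrees, and slid it between the white and green cartons. I released it with its foot about 33 mm above the floor, then pressed it down with the closed fingers. It met a hard stop at 27 N, with the fingertips about 97 mm above the box floor. Fully home would be 98 mm, uncertain by about 3 mm.
- **Last pictures:** The cassette sits between white and green, aligned with the box and within a few mm of mid-depth. The cartons are standing, the red cassette is still in the stand, and the bystanders look unmoved.

Some checks disagreed:
- **Fingertips:** They sit about 36–41 mm short of the reported tool point. My first two descents onto the catch missed because of this. Contact and the tilted views confirmed the offset, and I corrected for it.
- **Cameras:** The two cameras differ by about 5 mm sideways at the box, so I used their average. The stand grasp closed with almost no side force, which fits that average.

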